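Right the fallen polishing cup and seat it on the finisher base

ROBOT

A 6-joint arm with a two-finger parallel gripper is mounted at the origin on the work surface. World frame = base frame: x ahead of the robot, y to its left, z up, the work surface at z = 0. Lengths are in m, angles in rad, forces in N, time in s.
With the tool pointing down it reaches from about 0.375 to 0.925 m from the base axis. Payload 5.7 kg.
Tool frame: the origin (TCP) lies at the very end of the fingers, on their centre line; the grasp point (between the pads) lies 19 mm behind it; z points along the fingers, y is the line along which they close (so a half turn about z gives the same grasp; the last joint's range is limited). The gripper opens to 85 mm and grips with 20 to 120 N. Pads are 22 mm wide; open, the fingers measure 114 mm over their backs; the gripper's body (76 mm by 85 mm) begins 54 mm behind the grasp point. The pads swing forward as they close: fully open they stand 13 mm farther back than shut.
Start: joints at [-1.35, 0.359, 1.51, -0, 1.272, -0.115], TCP at [0.198, -0.566, 0.231] pointing down, gripper open.
Joint ranges: [-2.97, 2.97], [-1.01, 2.36], [0.21, 2.38], [-0.96, 4.11], [0.2, 2.71], [-2.98, 2.98]. Speed limits (rad/s): [2.39, 2.39, 3.14, 3.14, 3.14, 3.14].

INTERFACE

Orientations are given as [roll, pitch, yaw] about the fixed x, y, z axes, in that order (R = Rz(yaw) Ry(pitch) Rx(roll)).
In Python, from rig import manip gives the robot as it stands.
- The arm moves only by the tool step_arm, never from a script. Its argument "steps" is a list that holds one entry, the list of rows, each a list of 6 numbers: the shift along the world's x, y, z each as a share of 0.3 m, from -1 to 1, then the turn, a rotation vector about the world's x, y, z each as a share of pi rad, from -1 to 1. A call has 1 to 20 rows; each row is the pose to reach, as a shift and turn from the pose commanded when the call began, turning the shorter way round; what a row does not reach only later rows make up. A row lasts 1/12 s, in which the tool goes at most 41.7 mm and 7.16 degrees, less where a joint would pass 70% of its speed; a pose out of reach is approached as far as the arm can. A call with a number of a shift or a turn outside -1 to 1 is refused whole. A call with a gripper value outside its range is refused whole. "fingers" is the opening, from -1 (shut) to 1 (fully open), set as the call begins (left out, the last holds). The fingers move at their own pace and stop on an object; "squeeze" is the grip in N (left out, the last holds). Time passes only in rows, so rows that repeat a pose let the fingers close. It gives the time, the measured TCP pose, the force, the opening and the grip force at its end, in the units of the state.
- manip.get_state(): the state, without advancing time (a new reading comes with each control period).
- manip.capture(name): name is "scene" or "side" or "wrist"; returns the picture (400x640x3 uint8, red, green, blue); there is no depth.
- manip.calibration(name): a dict with "intrinsics" (3x3 intrinsics, pixels), "k1" (the pictures are not rectified: a ray, as slopes to the right and down, at radius r is drawn at 1 + k1 r^2 times it, then the intrinsics apply), "R" (3x3) and "t" (3): a world point X has camera coordinates R X + t; the wrist camera has in their place "hand_eye" (4x4, takes a point from camera to tool coordinates, whose origin is the TCP and whose axes are the flange's). Camera axes: x right, y down, z forward; pixel columns grow to the right and rows downward; lengths in m; the calibration is good to about 2 mm. A picture is of the moment at which its call begins: read the wrist's pose just before it. calibration takes no time and is no camera call.
- manip.sign_off(): hands the job in; it is judged then, once.
Trained networks look in the newest picture that a camera, given by its name, has taken for a name from the list of things; names that differ only in an ending like _2 or _b are one class to them, and where a whole thing is asked for, a point or a joint stands for the part that bears it (a point fixed in the world has none). Each returns a list of dicts, best first, with "confidence" (0 to 1); they miss things now and then, are a little off and sometimes report something else, mostly with a low value. They report only what shows in the picture. A call takes as long as a camera call. They do not tell look-alikes from the thing itself.
- manip.masks_of(camera, label): "region" (400x640 bool, what is visible of it) and "point" ([column, row] in pixels, amid what is visible of it).
The state is a dict: "time": time; "q": joint angles; "joint_vel": joint speeds; "joint_efforts": joint torques, N m; "eef_pos": TCP position; "ee_rot": TCP orientation; "ft_force": force on the tool from outside, world axes, zero at the start; "torque": the same for the moment, N m; "grip_width": opening from 0.0 (shut) to 1.0 (fully open); "grip_force": force on a finger pad.
Only numpy, scipy, OpenCV 4.12 (cv2) and the standard library are available. Lean on these libraries where they do the work, as an engineer would, in place of code of your own. Each camera call takes 0.05 s, during which the arm holds its last target. There are 200 camera calls.

TASK

The white polishing cup has been knocked over on the silversmith's bench. Stand it upright, open end up, and lower it gently onto the finisher base until it sits flat on the deck between the alignment pegs, keeping hold of it until it is home rather than dropping it, then let go. Leave the can, the washer and the spoon where they are.

Things in the scene. Friction and masses are not known exactly. Their poses are not given: they have to be found in the camera images.
- cup: Open-topped white plastic cup lying on one of its flats, mouth roughly away from the robot. 50 x 50 mm square outside, corners cut off by 8 mm (flats 34 mm wide), 75 mm tall, walls 3 mm, floor 4 mm, about 0.12 kg. Origin: centre of its underside; z runs along its axis out of the mouth; x and y are square to the flats.
- base: Finisher base: fixed grey machine housing 140 x 140 mm with a dark flat deck 45 mm above the bench, eight steel pegs standing on it, a small knob and switch on its -x side. Origin: centre of its underside, z up, x and y square to its sides.
- seat (a point): Seat centre on the deck surface, axes as the base; the cup's underside centre belongs here. Pegs 12 mm high, 8 mm thick, upper half tapering: two on each side of a square, 30.5 mm out from the middle and 15 mm to either side. They leave 53 mm for the 50 mm cup, so its flats must be square to the base (any quarter turn).
- can: Bystander: plain aluminium drinks can standing upright, 62 mm across, 110 mm tall. Origin at the centre of its underside, z up.
- washer: Bystander: flat steel washer lying on the bench, 44 mm across, hole 26 mm, 5 mm thick. Origin at the centre of its underside, z up.
- spoon: Bystander: steel spoon, 160 mm long, lying on the bench along its x axis.
Things that resemble listed ones, but are neither listed nor needed, are in the scene too. Leave any blue or brown look-alike of the cup alone.

How it is judged:
By the outcome, as a careful person would: the job done as asked, in the order asked, and still so for the second after the job is handed in, with the robot touching nothing.
It also fails if it takes over 42 s, if anything falls off the work surface, if the arm or the gripper's body presses on something with over 40 N, if the wrist force passes 120 N, or if a joint passes its speed limit or range.

## Working session

There is one attempt and no reset: what is moved stays moved. The work goes in short steps, Python scripts to look and compute and a tool call to move; the robot and the scene stay as the last step left them, time stands still between calls to the robot, and variables do not carry over. Pictures are saved under pics/ and viewed, at most 10 in all, crops included, and the job is handed in when it is done.

Besides the shell and the picture viewer there is one more tool, called after "Request:" as name([rows], argument=value, ...), one row to a line, values as JSON. step_arm: Moves the arm, as the interface text tells. Shift numbers are shares of 0.3 m and turn numbers shares of pi rad, none past 1 either way. Its arguments: {"type":"object","properties":{"steps":{"type":"array"},"fingers":{"type":"number"},"squeeze":{"type":"number"}},"required":["steps"]}

```bash
mkdir -p pics
cat > h.py <<'E'
import numpy as np, cv2
from rig import manip
def cap(n,f=None):
    im=manip.capture(n)
    if f: cv2.imwrite(f'pics/{f}.png',im[:,:,::-1])
    return im
E
python3 - <<'E'
from h import *
a=cap('scene');b=cap('side')
s=np.vstack([a,b])[:,:,::-1]
cv2.imwrite('pics/a.png',cv2.resize(s,None,fx=.75,fy=.75))
np.set_printoptions(precision=4,suppress=True)
for c in('scene','side','wrist'):print(c,manip.calibration(c))
for c in('scene','side'):
  for l in('cup','base','can','washer','spoon'):
    for d in manip.masks_of(c,l):
      print(c,l,d['confidence'],d['point'],d['region'].sum())
print(manip.get_state())
E
```

```text
scene {'intrinsics': array([[454.7796,   0.    , 321.8148],
       [  0.    , 454.7796, 201.3726],
       [  0.    ,   0.    ,   1.    ]]), 'k1': -0.021117233417939595, 'R': array([[ 0.8531,  0.5216, -0.0125],
       [ 0.3983, -0.6665, -0.6302],
       [-0.3371,  0.5327, -0.7763]]), 't': array([-0.4774, -0.2205,  1.2732])}
side {'intrinsics': array([[471.7516,   0.    , 321.7653],
       [  0.    , 471.7516, 204.5855],
       [  0.    ,   0.    ,   1.    ]]), 'k1': -0.041304154819873734, 'R': array([[-0.7378, -0.6748,  0.0179],
       [-0.473 ,  0.4979, -0.7269],
       [ 0.4816, -0.5448, -0.6865]]), 't': array([0.3924, 0.3523, 0.6243])}
wrist {'intrinsics': array([[306.4559,   0.    , 317.7052],
       [  0.    , 306.4559, 196.511 ],
       [  0.    ,   0.    ,   1.    ]]), 'k1': -0.020537445425468075, 'hand_eye': array([[ 0.0011, -0.9459, -0.3244,  0.0832],
       [ 1.    ,  0.0012,  0.0001, -0.0004],
       [ 0.0003, -0.3244,  0.9459, -0.1431],
       [ 0.    ,  0.    ,  0.    ,  1.    ]])}
scene cup 0.87 [201.8, 245.4] 1038
scene cup 0.83 [268.8, 223.7] 956
scene cup 0.83 [193.2,
[... 319 characters left out ...]
9.8] 955
side cup 0.69 [398.5, 183.2] 1158
side cup 0.65 [328.8, 186.4] 1091
side base 0.68 [249.7, 346.9] 8874
side can 0.57 [235.8, 172.3] 1660
side washer 0.58 [356.3, 299.0] 291
side spoon 0.77 [290.9, 237.1] 791
{'time': 0.6, 'q': array([-1.3501,  0.3588,  1.5104,  0.    ,  1.2725, -0.1151]), 'joint_vel': array([ 0.0007,  0.0005, -0.0019, -0.0004, -0.0007,  0.0005]), 'joint_efforts': array([ -0.0005, -52.7292, -27.8917,  -0.0003,   0.002 ,   0.    ]), 'eef_pos': array([ 0.1977, -0.5664,  0.2313]), 'ee_rot': array([-3.1414, -0.    ,  0.3358]), 'ft_force': array([-0.0544,  0.5689,  0.234 ]), 'torque': array([ 0.026 , -0.0243,  0.0166]), 'grip_force': 0.0, 'grip_width': 1.0011085212361515}
```

View pics/a.png

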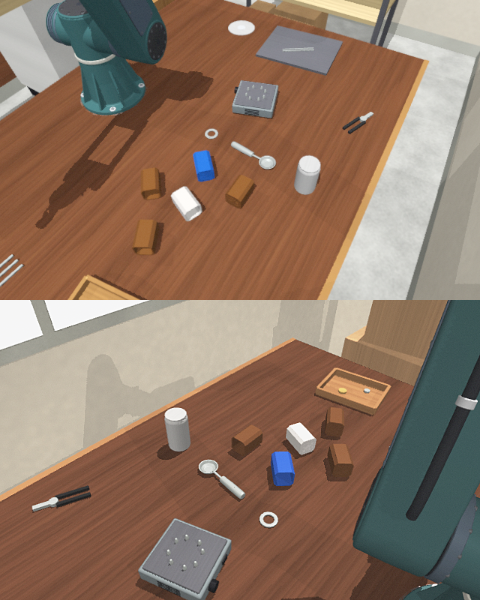

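Candidates (full scene pixels): white (247,267); blue (269,224); brown (202,245), (193,317), (318,256). By the description it is the white one at (247,267), which is (398,183) in the side view. Next: a crop and a silhouette fit.

```bash
cat >> h.py <<'E'
from scipy.optimize import minimize
def proj(c,X):
    k=manip.calibration(c)
    p=np.asarray(X)@np.asarray(k['R']).T+k['t']; s=p[:,:2]/p[:,2:]
    s=s*(1+k['k1']*(s**2).sum(1,keepdims=True)); K=k['intrinsics']
    return s*[K[0,0],K[1,1]]+[K[0,2],K[1,2]]
S=8
def sil(c,X):
    m=np.zeros((400,640),np.uint8)
    h=cv2.convexHull(proj(c,X).astype(np.float32))
    cv2.fillPoly(m,[np.round(h*16).astype(np.int32)],255,cv2.LINE_AA,4); return m/255.
O=np.array([[25,17],[17,25],[-17,25],[-25,17],[-25,-17],[-17,-25],[17,-25],[25,-17]])/1000
def cuplying(p): # x,y of body centre, yaw of mouth
    x,y,a=p; d=np.array([np.cos(a),np.sin(a),0]);e=np.array([-d[1],d[0],0])
    return np.array([[x,y,.025]+s*d*.0375+u*e+v*np.array([0,0,1]) for s in(-1,1) for u,v in O])
def cupup(p): # underside x,y,yaw,z
    x,y,a,z=p; c,s=np.cos(a),np.sin(a)
    return np.array([[x+c*u-s*v,y+s*u+c*v,z+h] for h in(0,.075) for u,v in O])
def basebox(p):
    x,y,a=p; c,s=np.cos(a),np.sin(a)
    return np.array([[x+c*u-s*v,y+s*u+c*v,h] for h in(0,.045) for u,v in((.07,.07),(-.07,.07),(-.07,-.07),(.07,-.07))])
def iou(f,p,ms):
    r=[]
    for c,m in ms.items():
        s=sil(c,f(p)); r.append(np.minimum(s,m).sum()/np.maximum(s,m).sum())
    return np.array(r)
def fit(f,p0s,ms,st):
    best=None
    for p0 in p0s:
        p0=np.array(p0,float)
        r=minimize(lambda p:-iou(f,p,ms).sum(),p0,method='Nelder-Mead',options=dict(initial_simplex=np.vstack([p0]+[p0+np.eye(len(p0))[i]*st[i] for i in range(len(p0))]),xatol=1e-4,fatol=1e-5))
        if best is None or r.fun<best.fun: best=r
    return best.x,iou(f,best.x,ms)
def ray(c,px,z):
    k=manip.calibration(c);K=k['intrinsics']
    s=cv2.undistortPoints(np.array([[px]],float),K,np.array([k['k1'],0,0,0,0]))[0,0]
    R=np.asarray(k['R']);o=-R.T@k['t'];v=R.T@[s[0],s[1],1]
    return o+v*(z-o[2])/v[2]
E
python3 - <<'E'
from h import *
a=cap('scene');b=cap('side')
def near(c,l,px): return min(manip.masks_of(c,l),key=lambda d:np.hypot(*(np.array(d['point'])-px)))['region'].astype(float)
cup={'scene':near('scene','cup',(247,267)),'side':near('side','cup',(398,183))}
bm={'scene':near('scene','base',(338,132)),'side':near('side','base',(249,347))}
np.savez('m.npz',cs=cup['scene'],cd=cup['side'],bs=bm['scene'],bd=bm['side'])
for c,px in(('scene',(247,267)),('side',(398,183))):print(ray(c,px,.025))
for c,px in(('scene',(338,132)),('side',(249,347))):print(ray(c,px,.04))
x,y,_=ray('scene',(247,267),.025)
for q in range(8):
  r=fit(cuplying,[(x,y,q*np.pi/8)],cup,(.01,.01,.15));print('cup',r)
x,y,_=ray('scene',(338,132),.04)
for q in range(4): print('base',fit(basebox,[(x,y,q*np.pi/8)],bm,(.01,.01,.15)))
for o,px in(('can',(409,236)),('washer',(281,180)),('spoon',(349,209)),('blue',(269,224)),('br',(202,245)),('br',(193,317)),('br',(318,256))):print(o,ray('scene',px,.02 if o!='can' else .055))
i=np.hstack([cv2.resize(a[225:310,205:290],(400,400),interpolation=2),cv2.resize(b[140:225,355:440],(400,400),interpolation=2)])
cv2.imwrite('pics/c.png',i[:,:,::-1])
E
```

```text
[ 0.52697366 -0.24460714  0.025     ]
[ 0.54075762 -0.24967835  0.025     ]
[0.49043465 0.19474145 0.04      ]
[0.47264759 0.22679673 0.04      ]
cup (array([ 0.53499053, -0.25006356, -0.3840716 ]), array([0.       , 0.9596063]))
cup (array([ 0.53483121, -0.24990108, -0.37661203]), array([0.        , 0.95935517]))
cup (array([ 0.53526528, -0.24982767, -0.38312944]), array([0.        , 0.95766799]))
cup (array([ 0.53050028, -0.24307206,  0.2423529 ]), array([0.        , 0.77182295]))
cup (array([ 0.53515653, -0.24966415,  2.76354632]), array([0.        , 0.95799766]))
cup (array([ 0.53494969, -0.24991467,  2.76065284]), array([0.       , 0.9596501]))
cup (array([ 0.535061  , -0.25028139,  2.75311485]), array([0.        , 0.95898093]))
cup (array([ 0.53573317, -0.25018707,  2.7999808 ]), array([0.        , 0.94878612]))
base (array([0.4787716 , 0.22337333, 0.32118078]), array([0.86708873, 0.9051129 ]))
base (array([0.48019485, 0.22129044, 0.29553412]), array([0.86006124, 0.90267826]))
base (array([0.48250346, 0.21836171, 0.39005083]), array([0.86262671, 0.90131776]))
base (array([0.48052722, 0.22277636, 1.95380777]), array([0.86381002, 0.90104348]))
can [ 0.78787413 -0.02111318  0.055     ]
washer [ 0.44671967 -0.00492004  0.02      ]
spoon [0.63217042 0.00168451 0.02      ]
blue [ 0.49901059 -0.1278496   0.02      ]
br [ 0.40668434 -0.2491751   0.02      ]
br [ 0.50270821 -0.3869303   0.02      ]
br [ 0.63780069 -0.14290214  0.02      ]
```

View pics/c.png

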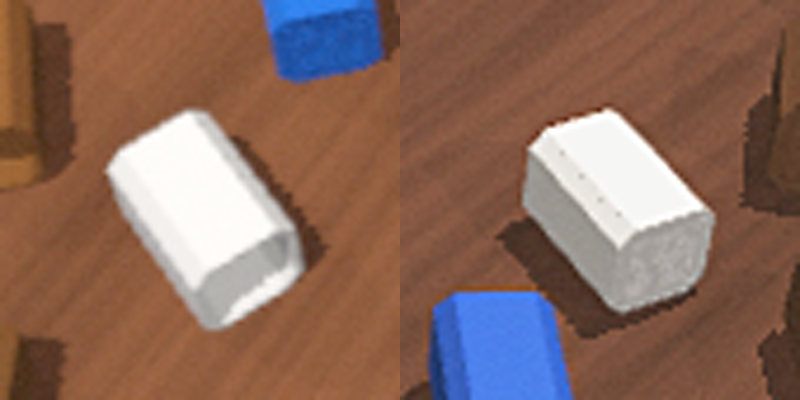

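The crop shows the white cup. Its open mouth faces the scene camera at about (257,284) in the scene picture, so it points away from the robot with yaw ≈ -0.38. Its closed floor faces the side camera. I'll look from the wrist over the cup, then over the base.

Request:
step_arm([
  [[1,1,0,0,0,-0.228],[1,1,0,0,0,-0.228],[1,1,0,0,0,-0.228],[1,1,0,0,0,-0.228],[1,1,0,0,0,-0.228],[1,1,0,0,0,-0.228],[1,1,0,0,0,-0.228],[1,1,0,0,0,-0.228],[1,1,0,0,0,-0.228],[1,1,0,0,0,-0.228],[1,1,0,0,0,-0.228],[1,1,0,0,0,-0.228],[1,1,0,0,0,-0.228],[1,1,0,0,0,-0.228],[1,1,0,0,0,-0.228]],
], fingers=1, squeeze=35)

```text
time: 2.15
eef_pos: [0.4969, -0.2673, 0.2312]
ee_rot: [3.141, 0.0, -0.382]
ft_force: [-0.0, -0.4, 0.6]
grip_width: 1.0
grip_force: 0.0
```

```bash
cat >> h.py <<'E'
from scipy.spatial.transform import Rotation as Ro
_cal={}
_oc=manip.calibration
class M: # calibration with wrist pose frozen
    pass
def cal(c):
    if c not in _cal: _cal[c]=_oc(c)
    return _cal[c]
def capw(f=None):
    s=manip.get_state(); im=cap('wrist',f)
    T=np.eye(4);T[:3,:3]=Ro.from_euler('xyz',s['ee_rot']).as_matrix();T[:3,3]=s['eef_pos']
    k=dict(_oc('wrist'));C=np.linalg.inv(T@k['hand_eye']);k['R']=C[:3,:3];k['t']=C[:3,3];_cal['wrist']=k
    return im,s
import types
manip_=manip
manip=types.SimpleNamespace(calibration=cal,capture=manip_.capture,masks_of=manip_.masks_of,get_state=manip_.get_state)
E
python3 - <<'E'
from h import *
im,s=capw('w1'); print(s['eef_pos'],s['q'])
ms=manip.masks_of('wrist','cup')
print(proj('wrist',[[.535,-.25,.025]]))
for d in ms: print(d['confidence'],d['point'],ray('wrist',d['point'],.025))
px=proj('wrist',[[.535,-.25,.025]])[0]
w=min(ms,key=lambda d:np.hypot(*(np.array(d['point'])-px)))['region'].astype(float)
z=np.load('m.npz');print(iou(cuplying,(.535,-.25,-.38),{'wrist':w}))
print(fit(cuplying,[(.535,-.25,-.38)],{'wrist':w},(.01,.01,.1)))
print(fit(cuplying,[(.535,-.25,-.38)],{'wrist':w,'side':z['cd']},(.01,.01,.1)))
E
```

```text
[ 0.49691427 -0.26731174  0.23123389] [-6.15725044e-01  3.07852427e-01  1.58836388e+00 -3.62816079e-04
  1.24564119e+00  1.33675931e+00]
[[291.06924258 141.70296466]]
0.94 [415.1, 121.2] [ 0.50472582 -0.38742214  0.025     ]
0.9 [329.8, 238.9] [ 0.404261   -0.24679892  0.025     ]
0.75 [288.9, 143.2] [ 0.53435819 -0.2470333   0.025     ]
0.75 [77.0, 145.1] [ 0.62405008 -0.01899758  0.025     ]
0.72 [203.6, 209.1] [ 0.49941908 -0.11771386  0.025     ]
0.63 [156.8, 92.3] [ 0.63877799 -0.13573477  0.025     ]
[0.92374957]
(array([ 0.53411643, -0.24819266, -0.39910437]), array([0.95946685]))
(array([ 0.5344405 , -0.24876042, -0.38500919]), array([0.95287476, 0.9487467 ]))
```

View pics/w1.png

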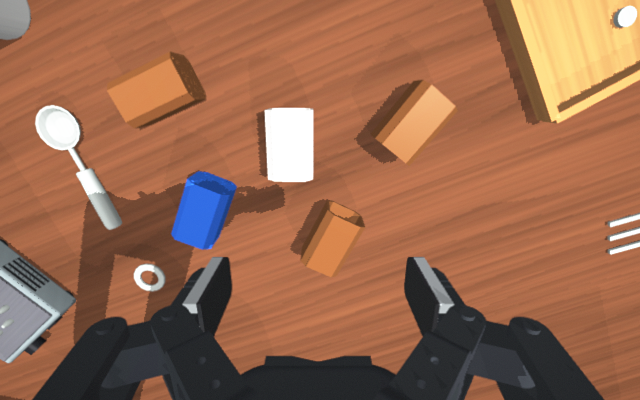

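The white cup is at wrist pixel (290,145), mouth toward the top of the picture, and it agrees with the earlier fit. Next, the base.

Request:
step_arm([
  [[-0.1,1,0,0,0,0.234],[-0.1,1,0,0,0,0.234],[-0.1,1,0,0,0,0.234],[-0.1,1,0,0,0,0.234],[-0.1,1,0,0,0,0.234],[-0.1,1,0,0,0,0.234],[-0.1,1,0,0,0,0.234],[-0.1,1,0,0,0,0.234]],
])

```text
time: 2.92
eef_pos: [0.466, 0.0376, 0.2314]
ee_rot: [-3.139, -0.0, 0.356]
ft_force: [0.1, -0.2, 0.6]
grip_width: 1.001
grip_force: 0.0
```

Request:
step_arm([
  [[-0.1,0.46,0,0,0,0],[-0.1,0.46,0,0,0,0],[-0.1,0.46,0,0,0,0],[-0.1,0.46,0,0,0,0],[-0.1,0.46,0,0,0,0],[-0.1,0.46,0,0,0,0],[-0.1,0.46,0,0,0,0]],
])

```text
time: 3.5
eef_pos: [0.4381, 0.1703, 0.2313]
ee_rot: [3.141, 0.0, 0.354]
ft_force: [0.4, -0.7, 0.1]
grip_width: 0.997
grip_force: 0.0
```

Run:
```python
from h import *
im,s=capw('w2'); print(s['eef_pos'],s['ee_rot'],s['q'])
k=cal('wrist'); np.savez('w2.npz',im=im,R=k['R'],t=k['t'])
print(proj('wrist',[[.479,.223,.045]]))
ms=manip.masks_of('wrist','base')
for d in ms: print(d['confidence'],d['point'],d['region'].sum())
cv2.imwrite('pics/w2m.png',ms[0]['region']*255)
```

```text
[0.43814323 0.17025293 0.23128099] [3.14089495e+00 4.80612329e-05 3.53703183e-01] [ 2.24073598e-01  1.70599022e-01  1.77942375e+00 -7.51465623e-04
  1.19152744e+00  1.44144493e+00]
[[284.29620602 118.41782904]]
0.71 [286.9, 108.2] 18062[ WARN:0@0.814] global loadsave.cpp:1063 imwrite_ Unsupported depth image for selected encoder is fallbacked to CV_8U.
```

View pics/w2.png

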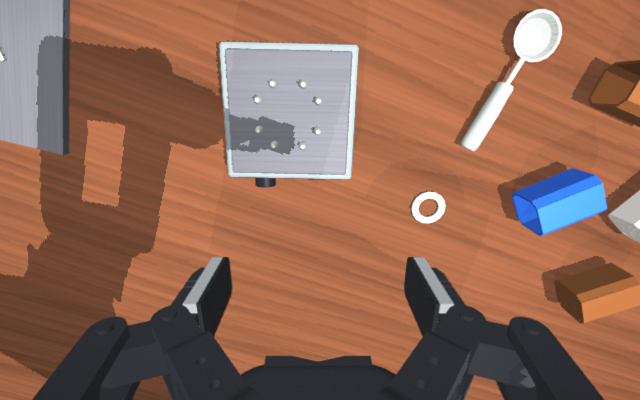

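Eight pegs are visible around (288,115) and the knob is at (265,182). I'll fit the seat to the peg tops.

Run:
```python
from h import *
from scipy.optimize import least_squares
z=np.load('w2.npz');k=dict(_oc('wrist'));k['R']=z['R'];k['t']=z['t'];_cal['wrist']=k
g=cv2.cvtColor(z['im'],cv2.COLOR_RGB2GRAY).astype(float)
P=[(272,84),(303,84),(257,99),(318,100),(258,129),(317,131),(274,145),(302,146)]
C=[]
for u,v in P:
    w=g[v-6:v+7,u-6:u+7]; t=np.clip(w-(np.median(w)+ .4*(w.max()-np.median(w))),0,None)
    Y,X=np.mgrid[-6:7,-6:7]; C.append((u+(t*X).sum()/t.sum(),v+(t*Y).sum()/t.sum()))
C=np.array(C);print(C.round(1).tolist())
Q=np.array([(30.5,15),(30.5,-15),(-30.5,15),(-30.5,-15),(15,30.5),(-15,30.5),(15,-30.5),(-15,-30.5)])/1000
def pts(p,h):
    c,s=np.cos(p[2]),np.sin(p[2]);return np.c_[p[0]+c*Q[:,0]-s*Q[:,1],p[1]+s*Q[:,0]+c*Q[:,1],np.full(8,h)]
for h in(.053,.056):
  def res(p):
    q=proj('wrist',pts(p,h));D=np.linalg.norm(q[:,None]-C[None],axis=2);return (q-C[D.argmin(1)]).ravel()
  r=least_squares(res,(.479,.223,.33),loss='soft_l1');print(h,r.x,np.sqrt(np.mean(r.fun**2)),np.abs(r.fun).max())
m=np.load('m.npz')
print(iou(basebox,r.x,{'scene':m['bs'],'side':m['bd']}))
im=cap('side');sd=proj('side',pts(r.x,.056))
sc=cap('scene');ss=proj('scene',pts(r.x,.056))
def cr(im,q):
    o=q.mean(0).astype(int)-[65,65]; i=cv2.resize(im[o[1]:o[1]+130,o[0]:o[0]+130],(520,520),interpolation=2)
    for p in q: cv2.circle(i,tuple(int(x) for x in (p-o+.5)*4),3,(255,0,0),-1)
    return cv2.resize(i,(400,400))
cv2.imwrite('pics/p.png',np.hstack([cr(im,sd),cr(sc,ss)])[:,:,::-1])
```

```text
Traceback (most recent call last):
NameError: name '_oc' is not defined
```

```bash
sed -i 's/_oc/ocal/g; s/_cal\b/calc/g' h.py
python3 - <<'E'
from h import *
from scipy.optimize import least_squares
z=np.load('w2.npz');k=dict(ocal('wrist'));k['R']=z['R'];k['t']=z['t'];calc['wrist']=k
g=cv2.cvtColor(z['im'],cv2.COLOR_RGB2GRAY).astype(float)
P=[(272,84),(303,84),(257,99),(318,100),(258,129),(317,131),(274,145),(302,146)]
C=[]
for u,v in P:
    w=g[v-6:v+7,u-6:u+7]; t=np.clip(w-(np.median(w)+ .4*(w.max()-np.median(w))),0,None)
    Y,X=np.mgrid[-6:7,-6:7]; C.append((u+(t*X).sum()/t.sum(),v+(t*Y).sum()/t.sum()))
C=np.array(C);print(C.round(1).tolist())
Q=np.array([(30.5,15),(30.5,-15),(-30.5,15),(-30.5,-15),(15,30.5),(-15,30.5),(15,-30.5),(-15,-30.5)])/1000
def pts(p,h):
    c,s=np.cos(p[2]),np.sin(p[2]);return np.c_[p[0]+c*Q[:,0]-s*Q[:,1],p[1]+s*Q[:,0]+c*Q[:,1],np.full(8,h)]
for h in(.053,.056):
  def res(p):
    q=proj('wrist',pts(p,h));D=np.linalg.norm(q[:,None]-C[None],axis=2);return (q-C[D.argmin(1)]).ravel()
  r=least_squares(res,(.479,.223,.33),loss='soft_l1');print(h,r.x,np.sqrt(np.mean(r.fun**2)),np.abs(r.fun).max())
m=np.load('m.npz')
print(iou(basebox,r.x,{'scene':m['bs'],'side':m['bd']}))
im=cap('side');sd=proj('side',pts(r.x,.056))
sc=cap('scene');ss=proj('scene',pts(r.x,.056))
cv2.imwrite('pics/side2.png',im[:,:,::-1]);cv2.imwrite('pics/scene2.png',sc[:,:,::-1])
def cr(im,q):
    o=q.mean(0).astype(int)-[50,50]; i=cv2.resize(im[o[1]:o[1]+100,o[0]:o[0]+100],(400,400),interpolation=2)
    for p in q: cv2.circle(i,tuple(int(x) for x in (p-o+.5)*4),3,(255,0,0),-1)
    return i
cv2.imwrite('pics/p.png',np.hstack([cr(im,sd),cr(sc,ss)])[:,:,::-1])
E
```

```text
[[271.8, 83.2], [302.7, 83.9], [256.6, 99.5], [318.2, 100.8], [257.4, 129.3], [317.5, 131.6], [272.1, 146.2], [302.2, 146.3]]
0.053 [0.48361322 0.22041198 0.32598045] 0.5148106505812615 1.1078574161528536
0.056 [0.48386736 0.22019651 0.32641696] 0.3763456905418523 0.9259716725311478
[0.84558006 0.89278033]
```

View pics/p.png

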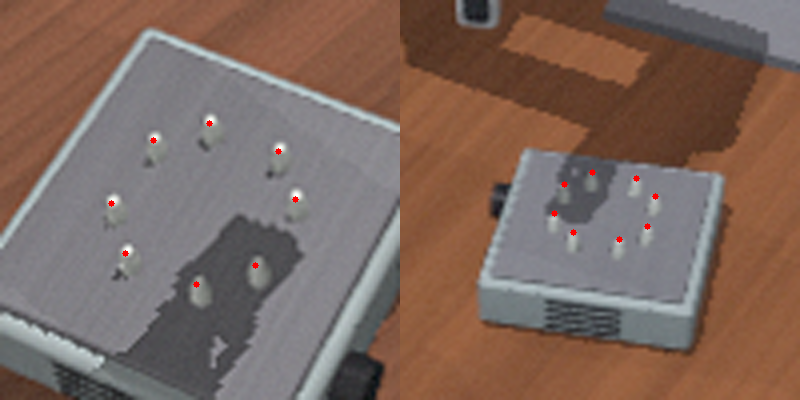

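The peg dots match in both other views. Seat is at (0.4838, 0.2202), yaw 0.326.

Plan:
- Grasp with the tool leaning 40° back toward the robot.
- Lift, spin half a turn and stand the cup up.
- Place with the tool pointing inward.

Now computing the moves.

```bash
cat >> h.py <<'E'
def toolR(yaw,tilt): # tool leaning so x_t = cos(tilt) d - sin(tilt) Z ; z_t=-cos Z - sin d
    d=np.array([np.cos(yaw),np.sin(yaw),0]);Z=np.array([0,0,1.])
    x=np.cos(tilt)*d-np.sin(tilt)*Z;z=-np.cos(tilt)*Z-np.sin(tilt)*d
    return np.c_[x,np.cross(z,x),z]
def rel(p0,R0,p1,R1):
    return np.r_[(np.array(p1)-p0)/.3,Ro.from_matrix(R1@R0.T).as_rotvec()/np.pi].round(4)
def cur():
    s=manip.get_state();return s['eef_pos'],Ro.from_euler('xyz',s['ee_rot']).as_matrix()
E
python3 - <<'E'
from h import *
p,R=cur()
G=toolR(-.39,.7);g=np.array([.5253,-.2449,.0134]);pre=g-.11*G[:,2]
print(pre, rel(p,R,pre,G), rel(pre,G,g,G))
E
```

```text
[ 0.59084271 -0.27184165  0.09753264] [ 0.509  -1.4738 -0.4457  0.0043  0.2278 -0.2265] [-0.2185  0.0898 -0.2804  0.      0.      0.    ]
```

Request:
step_arm([
  [[0.5,-0.8,0,0,0,-0.22],[0.5,-0.8,0,0,0,-0.22],[0.5,-0.8,0,0,0,-0.22],[0.5,-0.8,0,0,0,-0.22],[0.5,-0.8,0,0,0,-0.22],[0.5,-0.8,0,0,0,-0.22],[0.5,-0.8,0,0,0,-0.22],[0.5,-0.8,0,0,0,-0.22]],
])

```text
time: 4.37
eef_pos: [0.5915, -0.0755, 0.2313]
ee_rot: [3.14, -0.005, -0.342]
ft_force: [0.0, 0.3, 0.5]
grip_width: 1.001
grip_force: 0.0
```

Run:
```python
from h import *
p,R=cur()
G=toolR(-.39,.7);g=np.array([.5253,-.2449,.0134]);pre=g-.11*G[:,2]
print(p,rel(p,R,pre,G))
```

```text
[ 0.59151994 -0.07546823  0.2312755 ] [-0.0023 -0.6546 -0.4458  0.0808  0.2092 -0.0148]
```

Request:
step_arm([
  [[0.009,-0.672,0,0.08,0.209,-0.015],[0.009,-0.672,0,0.08,0.209,-0.015],[0.009,-0.672,0,0.08,0.209,-0.015],[0.009,-0.672,0,0.08,0.209,-0.015],[0.009,-0.672,0,0.08,0.209,-0.015],[0.009,-0.672,0,0.08,0.209,-0.015],[0.009,-0.672,-0.446,0.08,0.209,-0.015],[0.009,-0.672,-0.446,0.08,0.209,-0.015],[0.009,-0.672,-0.446,0.08,0.209,-0.015],[0.009,-0.672,-0.446,0.08,0.209,-0.015],[0.009,-0.672,-0.446,0.08,0.209,-0.015],[0.009,-0.672,-0.446,0.08,0.209,-0.015]],
])

```text
time: 5.37
eef_pos: [0.5903, -0.2703, 0.0987]
ee_rot: [-3.138, 0.704, -0.385]
ft_force: [0.0, 0.3, -0.2]
grip_width: 0.999
grip_force: 0.0
```

Run:
```python
from h import *
p,R=cur()
G=toolR(-.39,.7);g=np.array([.5253,-.2449,.0134])
print(p,rel(p,R,g,G),manip.get_state()['q'])
im,s=capw()
ms=manip.masks_of('wrist','cup')
px=proj('wrist',[[.5345,-.2485,.025]])[0]
for d in ms: print(d['confidence'],d['point'],d['region'].sum())
w=min(ms,key=lambda d:np.hypot(*(np.array(d['point'])-px)))['region'].astype(float)
print(px,iou(cuplying,(.5345,-.2485,-.39),{'wrist':w}),fit(cuplying,[(.535,-.25,-.38)],{'wrist':w},(.01,.01,.1)))
i=im.copy()
for q in proj('wrist',cuplying((.5345,-.2485,-.39))): cv2.circle(i,tuple(int(x) for x in q),2,(255,0,0),-1)
cv2.imwrite('pics/w3.png',i[:,:,::-1])
```

```text
[ 0.59032489 -0.27032607  0.0986822 ] [-0.2167  0.0848 -0.2843 -0.0013 -0.0007 -0.0009] [-0.49639995  0.96789658  0.88933752 -0.07463039  1.98415043  1.45547452]
0.88 [505.5, 183.4] 10094
0.81 [218.5, 232.3] 3377
0.78 [321.1, 189.5] 6513
0.74 [108.3, 153.5] 12677
0.73 [364.4, 249.8] 3505
[318.82013111 195.79715224] [0.96229537] (array([ 0.53335019, -0.24869894, -0.39030984]), array([0.98314787]))
```

View pics/w3.png

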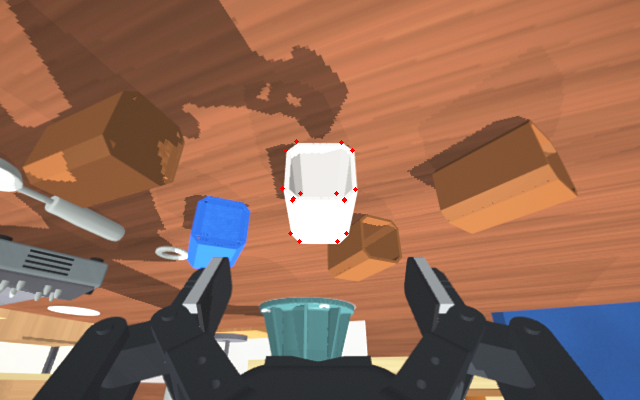

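The white cup is centred between the fingers at (320,190) and the model matches. Advancing and closing.

Request:
step_arm([
  [[-0.073,0.029,-0.094,0,0,0],[-0.146,0.058,-0.188,0,0,0],[-0.22,0.088,-0.282,0,0,0],[-0.22,0.088,-0.282,0,0,0],[-0.22,0.088,-0.282,0,0,0],[-0.22,0.088,-0.282,0,0,0],[-0.22,0.088,-0.282,0,0,0]],
])

```text
time: 6.05
eef_pos: [0.5272, -0.2451, 0.0152]
ee_rot: [-3.139, 0.697, -0.385]
ft_force: [0.1, -0.5, -0.7]
grip_width: 1.002
grip_force: 0.0
```

Request:
step_arm([
  [[0,0,0,0,0,0],[0,0,0,0,0,0],[0,0,0,0,0,0],[0,0,0,0,0,0],[0,0,0,0,0,0],[0,0,0,0,0,0],[0,0,0,0,0,0],[0,0,0,0,0,0],[0,0,0,0,0,0],[0,0,0,0,0,0]],
], fingers=-1, squeeze=35)

```text
time: 6.88
eef_pos: [0.5253, -0.2442, 0.0135]
ee_rot: [-3.138, 0.701, -0.385]
ft_force: [2.9, -3.2, 5.7]
grip_width: 0.58
grip_force: 36.9
```

```bash
cat >> h.py <<'E'
def H(R,p): T=np.eye(4);T[:3,:3]=R;T[:3,3]=p;return T
d=np.array([np.cos(-.39),np.sin(-.39),0])
def cupR(z,x): return np.c_[x,np.cross(z,x),z]
CUP=H(cupR(d,np.array([0,0,1.])),np.array([.5338,-.2487,.025])-.0375*d)
E
python3 - <<'E'
from h import *
p,R=cur()
T=np.linalg.inv(H(R,p))@CUP; np.save('T.npy',T)
yf=.326+np.pi
F=np.array([np.cos(yf),np.sin(yf),0])
# nominal tool final from tool grasp: cup standing, x_cup(was Z) -> -f
C=H(cupR(np.array([0,0,1.]),-F),[.4838,.2202,.045])
E=C@np.linalg.inv(T);print('final tcp',E[:3,3],Ro.from_matrix(E[:3,:3]).as_euler('xyz'),'\nnominal',Ro.from_matrix(toolR(yf,-(np.pi/2-.7))).as_euler('xyz'))
P=E[:3,3]+[0,0,.06];A=[('W1',[.57,-.25,.25],toolR(-.39,0)),('W2',[.6,0,.25],toolR(1.2,0)),('W3',[.6,.22,.25],toolR(2.6,0)),('W4',[.6,.25,.25],toolR(yf,0)),('W5',P,E[:3,:3])]
for n,q,Q in A: print(n,q,rel(p,R,q,Q));p,R=q,Q
E
```

```text
final tcp [0.47325321 0.21563009 0.07295312] [ 3.13662615 -0.86982689 -2.80920353] 
nominal [-3.14159265 -0.87079633 -2.81559265]
W1 [0.57, -0.25, 0.25] [ 0.1489 -0.0194  0.7882 -0.0852 -0.2062 -0.0013]
W2 [0.6, 0, 0.25] [0.1    0.8333 0.     0.     0.     0.5061]
W3 [0.6, 0.22, 0.25] [0.     0.7333 0.     0.     0.     0.4456]
W4 [0.6, 0.25, 0.25] [0.     0.1    0.     0.     0.     0.2762]
W5 [0.47325321 0.21563009 0.13295312] [-0.4225 -0.1146 -0.3902 -0.0881  0.2625  0.0012]
```

Request:
step_arm([
  [[0,0,0.08,0,0,0],[0,0,0.2,0,0,0],[0.15,-0.02,0.3,-0.02,-0.05,0],[0.15,-0.02,0.4,-0.045,-0.105,0],[0.15,-0.02,0.5,-0.065,-0.155,0],[0.15,-0.02,0.6,-0.085,-0.206,0],[0.15,-0.02,0.7,-0.085,-0.206,0],[0.15,-0.02,0.79,-0.085,-0.206,0],[0.15,-0.02,0.79,-0.085,-0.206,0],[0.15,-0.02,0.79,-0.085,-0.206,0],[0.15,-0.02,0.79,-0.085,-0.206,0]],
])

```text
time: 7.8
eef_pos: [0.5687, -0.2493, 0.2488]
ee_rot: [3.141, 0.006, -0.386]
ft_force: [-0.7, 0.1, -2.2]
grip_width: 0.58
grip_force: 36.8
```

Request:
step_arm([
  [[0.1,0.83,0,0,0,0.506],[0.1,0.83,0,0,0,0.506],[0.1,0.83,0,0,0,0.506],[0.1,0.83,0,0,0,0.506],[0.1,0.83,0,0,0,0.506],[0.1,0.83,0,0,0,0.506],[0.1,0.83,0,0,0,0.506],[0.1,0.83,0,0,0,0.506],[0.1,0.83,0,0,0,0.506],[0.1,0.83,0,0,0,0.506],[0.1,0.83,0,0,0,0.506],[0.1,0.83,0,0,0,0.506],[0.1,0.83,0,0,0,0.506],[0.1,0.83,0,0,0,0.506]],
])

```text
time: 8.97
eef_pos: [0.5989, -0.0005, 0.2465]
ee_rot: [-3.136, 0.005, 1.207]
ft_force: [-0.3, 0.1, -2.1]
grip_width: 0.581
grip_force: 37.4
```

Request:
step_arm([
  [[0,0.73,0,0,0,0.445],[0,0.73,0,0,0,0.445],[0,0.73,0,0,0,0.445],[0,0.73,0,0,0,0.445],[0,0.73,0,0,0,0.445],[0,0.73,0,0,0,0.445],[0,0.73,0,0,0,0.445],[0,0.73,0,0,0,0.445],[0,0.73,0,0,0,0.445],[0,0.73,0,0,0,0.445],[0,0.73,0,0,0,0.445],[0,0.73,0,0,0,0.445],[0,0.73,0,0,0,0.445]],
])

```text
time: 10.05
eef_pos: [0.5992, 0.2183, 0.2479]
ee_rot: [-3.14, 0.0, 2.598]
ft_force: [-0.5, 0.3, -2.2]
grip_width: 0.58
grip_force: 37.5
```

Request:
step_arm([
  [[0,0.1,0,0,0,0.276],[0,0.1,0,0,0,0.276],[0,0.1,0,0,0,0.276],[0,0.1,0,0,0,0.276],[0,0.1,0,0,0,0.276],[0,0.1,0,0,0,0.276],[0,0.1,0,0,0,0.276],[0,0.1,0,0,0,0.276],[0,0.1,0,0,0,0.276]],
])

```text
time: 10.8
eef_pos: [0.5993, 0.2483, 0.2491]
ee_rot: [3.141, 0.001, -2.821]
ft_force: [-0.2, 0.4, -2.1]
grip_width: 0.583
grip_force: 37.6
```

Run:
```python
from h import *
p,R=cur();print(manip.get_state()['q'])
T=np.load('T.npy')
yf=.326+np.pi;F=np.array([np.cos(yf),np.sin(yf),0])
C=H(cupR(np.array([0,0,1.]),-F),[.4838,.2202,.045])
E=C@np.linalg.inv(T)
print(rel(p,R,E[:3,3]+[0,0,.06],E[:3,:3]))
```

```text
[ 2.85921006e-01  4.13984879e-01  1.37699546e+00  7.50519716e-04
  1.34914647e+00 -1.60545419e+00]
[-0.4202 -0.1088 -0.3871 -0.0877  0.2631  0.003 ]
```

Request:
step_arm([
  [[-0.2,-0.05,0,-0.088,0.263,0.003],[-0.42,-0.109,0,-0.088,0.263,0.003],[-0.42,-0.109,0,-0.088,0.263,0.003],[-0.42,-0.109,0,-0.088,0.263,0.003],[-0.42,-0.109,0,-0.088,0.263,0.003],[-0.42,-0.109,0,-0.088,0.263,0.003],[-0.42,-0.109,-0.1,-0.088,0.263,0.003],[-0.42,-0.109,-0.2,-0.088,0.263,0.003],[-0.42,-0.109,-0.3,-0.088,0.263,0.003],[-0.42,-0.109,-0.387,-0.088,0.263,0.003],[-0.42,-0.109,-0.387,-0.088,0.263,0.003],[-0.42,-0.109,-0.387,-0.088,0.263,0.003],[-0.42,-0.109,-0.387,-0.088,0.263,0.003]],
])

```text
time: 11.88
eef_pos: [0.4741, 0.2159, 0.1351]
ee_rot: [3.133, -0.867, -2.803]
ft_force: [-0.8, 0.3, -2.2]
grip_width: 0.581
grip_force: 37.6
```

Run:
```python
from h import *
im,s=capw();p,R=cur();T=np.load('T.npy')
W=H(R,p)@T
np.set_printoptions(precision=4,suppress=True)
print(p,'pred cup',W[:3,3],'zaxis',W[:3,2],'yaw',np.arctan2(W[1,0],W[0,0]))
ver=np.array([[*o,h] for h in(0,.075) for o in O]);V=ver@W[:3,:3].T+W[:3,3]
a={'side':cap('side'),'scene':cap('scene'),'wrist':im};t=[]
for c,i in a.items():
    q=proj(c,V);ms=manip.masks_of(c,'cup')
    for m in ms: print(c,m['confidence'],m['point'],'pred',q.mean(0))
    o=np.clip(q.mean(0).astype(int)-[50,60],0,[540,270])
    j=i[o[1]:o[1]+130,o[0]:o[0]+100].copy();j=cv2.resize(j,None,fx=2.6,fy=2.6,interpolation=2)
    for x in q: cv2.circle(j,tuple(int(v) for v in (x-o+.5)*2.6),2,(255,0,0),-1)
    t.append(j)
cv2.imwrite('pics/pre.png',np.hstack(t)[:,:,::-1])
```

```text
[0.4744 0.216  0.1356] pred cup [0.4851 0.2207 0.1077] zaxis [-0.0033 -0.0041  1.    ] yaw 0.32966388224090426
side 0.61 [240.3, 291.1] pred [239.3522 298.0127]
scene 0.94 [200.4, 244.3] pred [341.9882  92.7746]
scene 0.9 [341.7, 89.0] pred [341.9882  92.7746]
scene 0.71 [193.4, 318.3] pred [341.9882  92.7746]
scene 0.65 [320.5, 254.9] pred [341.9882  92.7746]
scene 0.58 [270.0, 222.2] pred [341.9882  92.7746]
scene 0.2 [348.3, 210.8] pred [341.9882  92.7746]
wrist 0.96 [317.0, 262.0] pred [318.8512 274.5609]
wrist 0.72 [21.6, 204.9] pred [318.8512 274.5609]
```

View pics/pre.png

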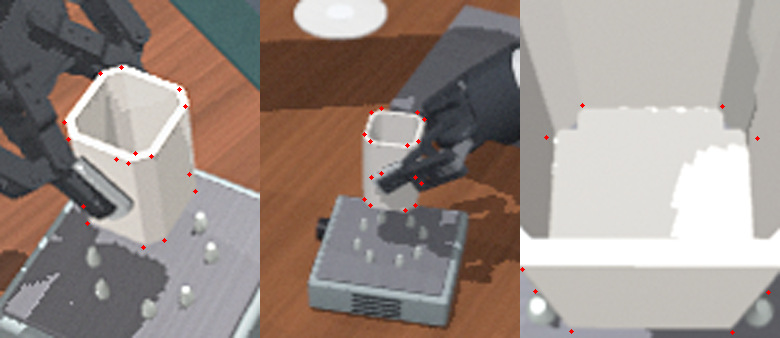

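The cup is upright with its mouth up, and the red model dots nearly match in all three views. I'll run a quick edge fit to remove the remaining millimetre before lowering.

```bash
cat >> h.py <<'E'
from scipy.optimize import least_squares
def edgefit(ims,W):
    n=len(O);L=[]
    for i in range(n):
        j=(i+1)%n;a=np.r_[O[i],0];b=np.r_[O[j],0];m=np.r_[(O[i]+O[j])/2,0];m/=np.linalg.norm(m)
        k=np.linspace(0,1,25)[:,None]
        L.append((a+k*(b-a)+[0,0,.075],None)); L.append((a+k*(b-a),[m])) 
        pv=np.r_[(O[i]+O[i-1])/2,0];pv/=np.linalg.norm(pv)
        L.append((a+k*[0,0,.075],[m,pv]))
    DT={}
    for c,i in ims.items():
        e=cv2.Canny(cv2.GaussianBlur(cv2.cvtColor(i,cv2.COLOR_RGB2GRAY),(3,3),0),30,90)
        DT[c]=cv2.distanceTransform(255-e,cv2.DIST_L2,5)
    def pose(x): return H(Ro.from_rotvec(x[3:]).as_matrix()@W[:3,:3],W[:3,3]+x[:3])
    # visibility fixed at initial pose
    S={}
    for c in ims:
        k=cal(c);o=-np.asarray(k['R']).T@k['t'];oc=W[:3,:3].T@(o-W[:3,3])
        S[c]=np.vstack([l for l,f in L if f is None or any((oc-l[0])@q>0 for q in f)])
    def res(x):
        P=pose(x);r=[]
        for c in ims:
            q=proj(c,S[c]@P[:3,:3].T+P[:3,3]).astype(np.float32)
            dd=cv2.remap(DT[c],q[None,:,0],q[None,:,1],cv2.INTER_LINEAR,borderValue=3)[0]
            d3=np.minimum(dd,4.);r.append(d3/(1+d3/2)*(.5 if c=='wrist' else 1))
        return np.r_[np.concatenate(r),x[:3]/.003*2,x[3:]/.03*2]
    best=None
    for t in range(6):
        x0=np.random.default_rng(t).normal(0,1,6)*[.0007]*3+[0]*0 if False else np.random.default_rng(t).normal(0,1,6)*np.array([.0007]*3+[.007]*3)*(t>0)
        r=least_squares(res,x0,diff_step=1e-3,x_scale=[.001]*3+[.01]*3,method='trf')
        if best is None or r.cost<best.cost: best=r
    return best.x,res(np.zeros(6))[:-6].mean(),best.fun[:-6].mean()
E
python3 - <<'E'
from h import *
np.set_printoptions(precision=4,suppress=True)
im,s=capw();p,R=cur();W=H(R,p)@np.load('T.npy');print(p,W[:3,3])
I={'side':cap('side'),'scene':cap('scene'),'wrist':im}
for k in(['side','scene','wrist'],['side'],['scene'],['wrist']): print(k,*edgefit({c:I[c] for c in k},W))
E
```

```text
[0.4738 0.2157 0.1348] [0.4844 0.2205 0.1069]
['side', 'scene', 'wrist'] [ 0.0009 -0.0017  0.0004 -0.0062 -0.0067  0.    ] 0.4341717397284751 0.4023850259591578
['side'] [-0.     -0.0003  0.0012  0.0003 -0.0111  0.    ] 0.5381929296715294 0.44787057751625337
['scene'] [-0.0006 -0.0009 -0.0002  0.0029  0.0079  0.0008] 0.4644971220425385 0.42743079164722825
['wrist'] [ 0.0007 -0.001   0.0017 -0.0076 -0.0055 -0.    ] 0.28191229117040834 0.1580375832815965
```

Request:
step_arm([
  [[-0.002,0.001,-0.04,0,0,-0.001],[-0.002,0.001,-0.08,0,0,-0.001],[-0.002,0.001,-0.12,0,0,-0.001],[-0.002,0.001,-0.145,0,0,-0.001],[-0.002,0.001,-0.145,0,0,-0.001],[-0.002,0.001,-0.145,0,0,-0.001],[-0.002,0.001,-0.145,0,0,-0.001],[-0.002,0.001,-0.145,0,0,-0.001]],
])

```text
time: 13.0
eef_pos: [0.4731, 0.216, 0.0906]
ee_rot: [3.13, -0.868, -2.802]
ft_force: [-0.2, 0.3, -1.9]
grip_width: 0.581
grip_force: 37.6
```

Run:
```python
from h import *
np.set_printoptions(precision=4,suppress=True)
im,s=capw();p,R=cur();W=H(R,p)@np.load('T.npy');print(p,W[:3,3],W[:3,2])
I={'side':cap('side'),'scene':cap('scene'),'wrist':im}
print(*edgefit(I,W)); print(*edgefit({c:I[c] for c in('side','scene')},W))
b={'side':proj('side',[[.4838,.2202,.08]])[0],'scene':proj('scene',[[.4838,.2202,.08]])[0],'wrist':np.array([318,290])}
t=[]
for c,i in I.items():
    w=90 if c!='wrist' else 240; o=np.clip((b[c]-w/2).astype(int),0,[640-w,400-w]); t.append(cv2.resize(i[o[1]:o[1]+w,o[0]:o[0]+w],((360,360) if c=='side' else (220,220)),interpolation=2))
g=np.full((360,800,3),0,np.uint8);g[:,:360]=t[0];g[:220,360:580]=t[1];g[:220,580:800]=t[2]
cv2.imwrite('pics/low.png',g[:,:,::-1])
```

```text
[0.4731 0.2161 0.0907] [0.4837 0.2208 0.0627] [-0.0009 -0.0049  1.    ]
[-0.0006 -0.0009 -0.0002  0.003   0.008   0.0008] 0.4556382333198372 0.4069422044120349
[-0.0005 -0.0009  0.      0.0033  0.008  -0.    ] 0.5139459205254474 0.46935300638844424
```

View pics/low.png

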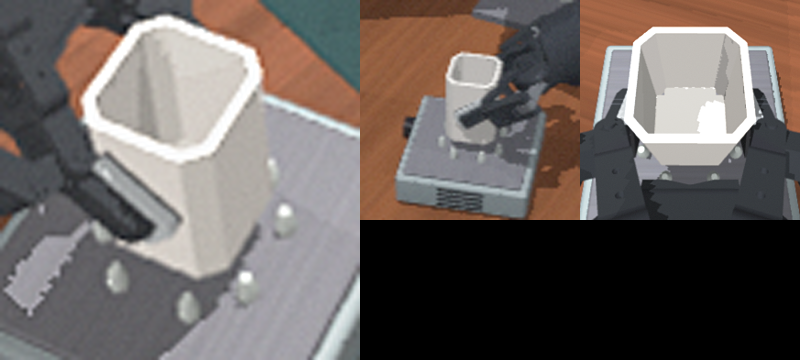

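The cup hangs just above the pegs and is centred among them. Lowering in small steps and watching the force.

Request:
step_arm([
  [[0,0,-0.01,0,0,0],[0,0,-0.02,0,0,0],[0,0,-0.03,0,0,0],[0,0,-0.036,0,0,0],[0,0,-0.036,0,0,0],[0,0,-0.036,0,0,0]],
])

```text
time: 13.65
eef_pos: [0.4726, 0.2159, 0.0793]
ee_rot: [3.13, -0.869, -2.802]
ft_force: [0.2, 0.1, -1.8]
grip_width: 0.581
grip_force: 37.6
```

Request:
step_arm([
  [[0,0,-0.005,0,0,0],[0,0,-0.01,0,0,0],[0,0,-0.014,0,0,0],[0,0,-0.014,0,0,0],[0,0,-0.014,0,0,0]],
])

```text
time: 14.07
eef_pos: [0.4727, 0.2159, 0.0752]
ee_rot: [3.13, -0.869, -2.802]
ft_force: [0.1, -0.1, -1.5]
grip_width: 0.579
grip_force: 37.6
```

Request:
step_arm([
  [[0,0,-0.003,0,0,0],[0,0,-0.006,0,0,0],[0,0,-0.006,0,0,0],[0,0,-0.006,0,0,0]],
])

```text
time: 14.4
eef_pos: [0.4728, 0.2159, 0.0734]
ee_rot: [3.13, -0.868, -2.802]
ft_force: [-0.8, -0.6, -1.3]
grip_width: 0.575
grip_force: 37.6
```

Request:
step_arm([
  [[0,0,-0.002,0,0,0],[0,0,-0.004,0,0,0],[0,0,-0.004,0,0,0],[0,0,-0.004,0,0,0]],
])

```text
time: 14.73
eef_pos: [0.4729, 0.216, 0.0727]
ee_rot: [3.13, -0.868, -2.802]
ft_force: [1.2, 0.8, 2.1]
grip_width: 0.578
grip_force: 37.9
```

Request:
step_arm([
  [[0,0,-0.002,0,0,0],[0,0,-0.002,0,0,0],[0,0,-0.002,0,0,0]],
])

```text
time: 14.98
eef_pos: [0.4728, 0.216, 0.0727]
ee_rot: [3.13, -0.869, -2.803]
ft_force: [0.8, 0.2, 5.6]
grip_width: 0.58
grip_force: 38.4
```

Run:
```python
from h import *
np.set_printoptions(precision=4,suppress=True)
im,s=capw();p,R=cur();W=H(R,p)@np.load('T.npy');print(p,W[:3,3],s['ft_force'],s['torque'])
I={'side':cap('side'),'scene':cap('scene'),'wrist':im}
print(*edgefit(I,W))
```

```text
[0.4729 0.216  0.0727] [0.4834 0.2207 0.0448] [0.7608 0.2088 5.584 ] [-0.1577  0.0825  0.0112]
[-0.0006 -0.0009 -0.0002  0.0029  0.008   0.0008] 0.4222198904341809 0.3762670869813586
```

Force is up with no further descent and the underside reads z = 0.0448, so the cup is on the deck. Releasing, then backing off along the tool axis.

Request:
step_arm([
  [[0,0,0,0,0,0],[0,0,0,0,0,0],[0,0,0,0,0,0],[0,0,0,0,0,0],[0,0,0,0,0,0],[0,0,0,0,0,0],[0,0,0,0,0,0],[0,0,0,0,0,0],[0,0,0,0,0,0],[0,0,0,0,0,0]],
], fingers=1)

```text
time: 15.97
eef_pos: [0.4728, 0.2159, 0.0716]
ee_rot: [3.13, -0.868, -2.802]
ft_force: [0.4, -0.6, 0.9]
grip_width: 1.0
grip_force: 0.0
```

Request:
step_arm([
  [[0.03,0.01,0.027,0,0,0],[0.08,0.027,0.071,0,0,0],[0.14,0.047,0.124,0,0,0],[0.21,0.071,0.186,0,0,0],[0.29,0.097,0.257,0,0,0],[0.35,0.118,0.35,0,0,0],[0.35,0.118,0.45,0,0,0],[0.35,0.118,0.45,0,0,0],[0.35,0.118,0.45,0,0,0],[0.35,0.118,0.45,0,0,0]],
])

```text
time: 16.8
eef_pos: [0.5776, 0.2513, 0.2063]
ee_rot: [3.13, -0.868, -2.802]
ft_force: [0.2, -0.5, 0.2]
grip_width: 1.0
grip_force: 0.0
```

Run:
```python
from h import *
np.set_printoptions(precision=4,suppress=True)
im,s=capw();print(s['eef_pos'],s['ft_force'])
F=.326+np.pi
W=H(cupR(np.array([0,0,1.]),np.array([np.cos(.326),np.sin(.326),0])),[.4838,.2202,.045])
I={'side':cap('side'),'scene':cap('scene'),'wrist':im}
print(*edgefit(I,W)); print(*edgefit({c:I[c] for c in('side','scene')},W))
b=proj('side',[[.4838,.2202,.07]])[0].astype(int)
w=110;o=np.clip(b-w//2,0,[530,290])
t=[cv2.resize(I['side'][o[1]:o[1]+w,o[0]:o[0]+w],(300,300),interpolation=2),cv2.resize(I['scene'],(480,300))]
cv2.imwrite('pics/end.png',np.hstack(t)[:,:,::-1])
```

```text
[0.5776 0.2513 0.2063] [ 0.2133 -0.4532  0.1877]
[-0.0006 -0.0009 -0.0002  0.0022  0.0076 -0.    ] 0.40511355705616275 0.39578600408718445
[-0.0006 -0.0009 -0.0002  0.0029  0.008   0.0008] 0.4688984173667782 0.43937670788782485
```

View pics/end.png

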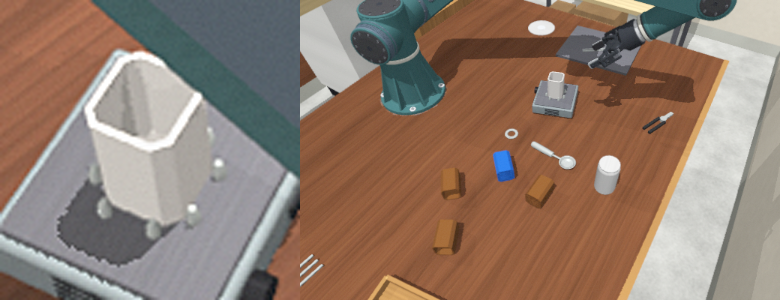

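The cup stands upright on the deck inside the pegs, at about (150,140) in the crop. The can, washer and spoon have not moved and the gripper is clear. Handing in.

```bash
python3 -c "
from rig import manip
print(manip.sign_off())"
```

```text
the job is handed in; nothing more can be done
None
```

The white cup is standing upright, open end up, flat on the finisher deck between the pegs; I held it until it touched down, then let go, left the can, washer and spoon where they were, and handed the job in at about 17 s (no verdict was shown).

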